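Ratchet a housing tight in its clamping fixture

TASK

Clamp the black finned housing in the fixture: take the ratchet wrench off its rest, fit its square socket fully down onto the clamp screw, and swing the handle back and forth (clockwise seen from above tightens, the return stroke slips) until the jaw has pushed the housing against the fence and grips it with about 25 N, which you feel as the wrench getting clearly stiffer. Do not over-tighten: the fins bend at 45 N. Touch the screw only with the wrench, leave the clamp gripped, put the wrench back on its rest the way it lay, and leave the other things on the bench where they are.

Things in the scene. Friction and masses are not known exactly. Their poses are not given: they have to be found in the camera images.
- wrench: Ratchet wrench, 0.6 kg. Origin: centre of the socket's mouth, its lowest point; z up along the socket axis, handle along -x. Black handle 18 wide, 18 high, x=-65 to -190, centre line at z=33. Round head 54 across, z=23 to 45. 12 ratchet teeth: swinging the handle clockwise from above (yaw falling) drives the socket, swinging back slips freely; up to 40 degrees lost at each reversal.
- socket: Square socket under the wrench head; origin and z as the wrench's origin, its yaw is that of the square hole. Hole 24 x 24 wide, 22 deep; outside 32 x 32, 22 long. It can only turn against the handle as the ratchet lets it; in the air it goes with the handle.
- fixture: Clamping fixture fixed to the bench: aluminium base plate 12 thick, underside at z=0, x -85 to 85, y -127 to 148. Screw block at y=-85 (56 x 50, top at z=52); steel jaw in the middle; fence (bar 18 thick, top z=50) with its jaw side somewhere between y=100 and 106, set differently each time. Nothing but the screw is above z=58.
- screw: Square-headed upright clamp screw. Origin: foot of the square, on a round collar (36 across) at z=58, where a fitted socket's mouth rests; square 22 x 22, 14 high, then a taper 5 high. Yaw: that of the square. Clockwise moves the jaw 10 mm per rad, 12 to 25 mm until it grips. Friction of 0.45 N m holds it; each N of grip adds 0.01 N m to turn it (25 N: 0.25 N m stiffer).
- jaw: Sliding steel jaw, 100 wide, moved along fixture +y by the screw, with a dark sprung face on its fence side that sinks in a little under load on stiff springs (7 mm at most). Origin: at the fixture's origin when fully open, and moves with the jaw; in this frame the steel block spans y=-31 to -13, the unloaded sprung face is at y=2, top at z=50.
- housing: Black machined housing with cooling fins, 100 (x) x 80 (y) x 30 high, 0.45 kg, lying loose on the base plate between jaw and fence, up to 10 mm short of the fence; origin under its centre. The jaw pushes it along with about 3 N before it meets the fence.
- rest: Wrench rest fixed to the bench; origin on the bench under the socket's place, base strip x=20 to -180, 60 wide. The wrench stands level, socket mouth on a black puck (48 across, top at z=14) over the origin, handle along -x in a fork at x=-165 (16 long in x, floor z=38, cheeks to z=56, 28 between them).
- screwdriver: Bystander: screwdriver with black handle lying on the bench; origin under its middle.
- spanner: Bystander: plain flat open-ended steel spanner lying on the bench (not the ratchet wrench); origin under its middle.
- spool: Bystander: small blue reel lying flat, 90 diameter, 20 high; origin under its centre.
- partstray: Bystander: grey four-pocket parts tray 120 x 100 x 30; origin under its centre.
- jar: Bystander: white jar with steel cap, 52 diameter, 70 high; origin under its centre.
- gaugeblock: Bystander: bare steel block 50 x 30 x 25; origin under its centre.
- spacer: Bystander: aluminium ring 40 outside, 24 inside, 14 high; origin under its centre.
- wrench_grip (a point): Point on the wrench's handle at its x=-100, y=0, z=33: the place to grip.
There are look-alikes about, which are no part of the job. What is shaped like the rest but pink or turquoise is not meant. Leave any red look-alike of the housing alone.

How it is judged:
On the way, in this order (a step that is already met when the one before it is completed fails the run):
1. the wrench's socket is fully down on the clamp screw (distance between wrench and screw below 0.006 m and angle between wrench's own z axis and vertical below 0.12 rad), for 0.2 s.
2. with the wrench on the screw, the jaw grips the housing with 15 to 35 N (all of step 1 and contact force between jaw and housing between 15 and 35 N), for 0.3 s.
At the end, for the whole second after the job is handed in: The jaw grips the flat-lying housing with 15 to 35 N; the ratchet wrench stands still and level on its rest: socket mouth within 20 mm of its place sideways, 6 mm in height, handle over the fork side (contact force between jaw and housing between 15 and 35 N and horizontal distance between wrench and rest below 0.02 m and z of wrench in the frame of rest between 0.008 and 0.02 m and x of wrench_grip in the frame of rest below -0.08 m and angle between wrench's own z axis and vertical below 0.1 rad and linear speed of wrench below 0.01 m/s and angle between housing's own z axis and vertical below 0.05 rad); the robot touches nothing.
It fails at once if the jaw presses the housing with more than 45 N (contact force between jaw and housing above 45 N).
It fails at once if the robot itself touches the screw (contact force between any of the fingers, the arm and screw above 2 N).
It fails at once if a bystander is moved more than 30 mm (distance of any of screwdriver, spanner, spool, partstray, jar, gaugeblock, spacer from where it was at the start of the episode above 0.03 m).
It also fails if it takes over 72 s, if anything falls off the work surface, if the arm or the gripper's body presses on something with over 40 N, if the wrist force passes 120 N, or if a joint passes its speed limit or range.

ROBOT

A 7-joint arm with a two-finger parallel gripper is mounted at the origin on the work surface. World frame = base frame: x ahead of the robot, y to its left, z up, the work surface at z = 0. Lengths are in m, angles in rad, forces in N, time in s.
With the tool pointing down it reaches from about 0.4 to 0.925 m from the base axis. Payload 5.6 kg.
Tool frame: the origin (TCP) lies at the very end of the fingers, on their centre line; the grasp point (between the pads) lies 19 mm behind it; z points along the fingers, y is the line along which they close (so a half turn about z gives the same grasp; the last joint's range is limited). The gripper opens to 85 mm and grips with 20 to 120 N. Pads are 22 mm wide; open, the fingers measure 114 mm over their backs; the gripper's body (76 mm by 85 mm) begins 54 mm behind the grasp point. The pads swing forward as they close: fully open they stand 13 mm farther back than shut.
Start: joints at [-1.196, 0.468, -0.012, 1.603, 0.006, 1.071, -0.056], TCP at [0.264, 0.594, 0.231] pointing down, gripper open.
Joint ranges: [-2.53, 2.53], [-0.31, 2.02], [-1.57, 1.55], [0.28, 2.44], [-1.29, 4.43], [0.15, 1.84], [-2.92, 2.92]. Speed limits (rad/s): [2.57, 2.57, 3.14, 3.14, 3.14, 3.14, 3.14].

INTERFACE

Orientations are given as a rotation vector (axis times angle).
In Python, from station import robot gives the robot as it stands.
- The arm moves only by the shell command python3 -m creep 'ROWS' [FORCE]. ROWS is a JSON object of lists of equal length, an entry for each row: "slide": the shift along the tool's x, y, z in units of 50 mm (1.0 is 50 mm), a list of three; "spin": the turn about the tool's z in units of 6 degrees (1.0 is 6 degrees); "claw": the finger opening in mm, from 0 to 85.4. In form: {"slide": [[x, y, z], ...], "spin": [spin, ...], "claw": [claw, ...]}. A call has 1 to 10 rows; each row shifts and turns the commanded pose from where the row before left it, along the tool's axes as they then stand; what a row does not reach is not made up. A row lasts 1/10 s, in which the tool goes at most 50 mm and 8.59 degrees, less where a joint would pass 70% of its speed; a pose out of reach is approached as far as the arm can. A call is refused whole if a number of a shift passes 1 or a number of a turn 1, either way. A call with a gripper value outside its range is refused whole. The fingers move at their own pace and stop on an object; FORCE is the grip in N (left out, the last holds). Time passes only in rows, so rows that do not move let the fingers close. It gives the time, the measured TCP pose, the force, the opening and the grip force at its end, in the units of the state.
- robot.state(): the state, without advancing time (a new reading comes with each control period).
- robot.capture(name): name is "side" or "top" or "wrist"; returns the picture (400x640x3 uint8, blue, green, red); there is no depth.
- robot.camera_model(name): a dict with "fx", "fy", "cx", "cy" (pixels), "R" (3x3) and "t" (3): a world point X has camera coordinates R X + t. Camera axes: x right, y down, z forward; pixel columns grow to the right and rows downward; lengths in m; the calibration is good to about 2 mm. A picture is of the moment at which its call begins: read the wrist's pose just before it. camera_model takes no time and is no camera call; for the wrist camera it gives the pose at the moment of the call.
- robot.sign_off(): hands the job in; it is judged then, once.
The state is a dict: "time": time; "qpos": joint angles; "joint_vel": joint speeds; "joint_torque": joint torques, N m; "tcp_pos": TCP position; "eef_rot": TCP orientation; "contact_force": force on the tool from outside, world axes, zero at the start; "ft_torque": the same for the moment, N m; "opening": finger opening in m; "grasp_force": force on a finger pad.
Only numpy, scipy, OpenCV 4.12 (cv2) and the standard library are available. Lean on these libraries where they do the work, as an engineer would, in place of code of your own. Each camera call takes 0.05 s, during which the arm holds its last target. There are 200 camera calls.

## Working session

There is one attempt and no reset: what is moved stays moved. The work goes in short steps, Python scripts to look and compute and a shell command to move; the robot and the scene stay as the last step left them, time stands still between calls to the robot, and variables do not carry over. Pictures are saved under pics/ and viewed, at most 10 in all, crops included, and the job is handed in when it is done.

```bash
mkdir -p pics; ls; cat > h.py <<'E'
import numpy as np, cv2
from station import robot
from scipy.spatial.transform import Rotation as Ro
def ray(cam,uv,z):
    "world point(s) at height z seen at pixel uv"
    m=robot.camera_model(cam) if isinstance(cam,str) else cam
    R=np.array(m["R"]);t=np.array(m["t"]);c=-R.T@t
    uv=np.atleast_2d(uv).astype(float)
    d=np.c_[(uv[:,0]-m["cx"])/m["fx"],(uv[:,1]-m["cy"])/m["fy"],np.ones(len(uv))]@R
    return c+d*((z-c[2])/d[:,2])[:,None]
def proj(cam,X):
    m=robot.camera_model(cam) if isinstance(cam,str) else cam
    p=np.atleast_2d(X)@np.array(m["R"]).T+np.array(m["t"])
    return np.c_[p[:,0]/p[:,2]*m["fx"]+m["cx"],p[:,1]/p[:,2]*m["fy"]+m["cy"]]
E
python3 - <<'E'
from h import *
s=robot.state()
R=Ro.from_rotvec(s["eef_rot"]).as_matrix();print(s["time"],s["tcp_pos"],R.round(3).tolist())
for n in("top","side"):
    im=robot.capture(n);cv2.imwrite(f"pics/{n}0.png",im)
    m=robot.camera_model(n);print(n,-np.array(m["R"]).T@np.array(m["t"]),m["fx"],np.array(m["R"]).round(2).tolist())
E
```

```text
pics
0.0 [0.26355064 0.59352832 0.23028406] [[-0.914, 0.406, -0.001], [0.406, 0.914, -0.002], [-0.0, -0.002, -1.0]]
top [ 0.45558338 -0.04021724  1.494301  ] 514.4763623417687 [[0.01, -1.0, 0.0], [-0.99, -0.01, -0.12], [0.12, -0.0, -0.99]]
side [0.55351316 0.66831626 0.71163749] 375.2627868723066 [[-0.99, -0.11, -0.01], [-0.06, 0.66, -0.75], [0.09, -0.74, -0.66]]
```

View pics/top0.png

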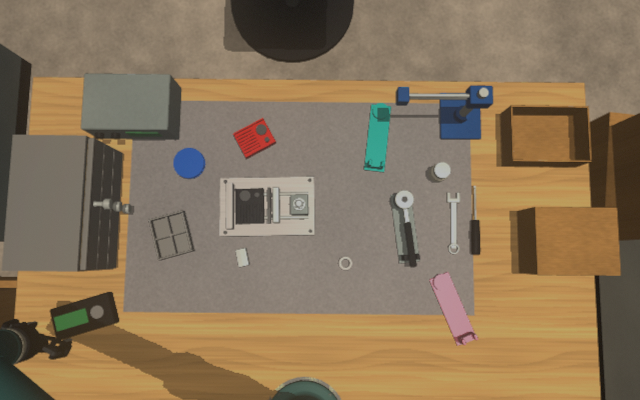

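View pics/side0.png

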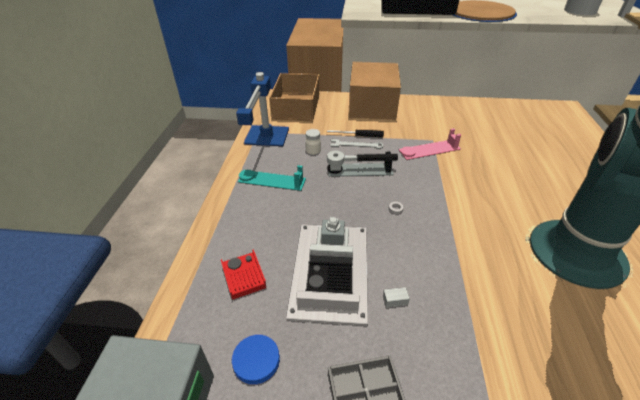

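The top view shows the wrench head at about (404,199) with its handle toward (410,262), and the fixture at (267,206) with the screw at (299,204). The side view shows the same layout: the wrench on a dark rest, the black housing in the fixture, and the pink and turquoise rests plus the red housing as look-alikes.

```bash
python3 - <<'E'
from h import *
for n,uv,z in [("head",(404,199),.059),("hend",(410.5,262),.056),("plate c TL",(220,178.5),.012),("TR",(314,177.5),.012),("BL",(220.5,235.5),.012),("BR",(314,235),.012),("screw",(299.5,203.5),.07)]:
    print(n,ray("top",uv,z)[0].round(4))
m=robot.camera_model("wrist");s=robot.state()
R=Ro.from_rotvec(s["eef_rot"]).as_matrix();p=s["tcp_pos"]
Rc=np.array(m["R"]);c=-Rc.T@np.array(m["t"])
print("cam in tool",R.T@(c-p),"axes(cols) in tool",(R.T@Rc.T).round(3).tolist(),m["fx"])
im=cv2.imread("pics/top0.png")[160:290,190:440];cv2.imwrite("pics/c1.png",cv2.resize(im,None,fx=3.2,fy=3.2,interpolation=cv2.INTER_CUBIC))
E
```

```text
head [ 0.6128 -0.2727  0.059 ]
hend [ 0.4376 -0.2897  0.056 ]
plate c TL [0.6726 0.2548 0.012 ]
TR [ 0.6783 -0.0187  0.012 ]
BL [0.5072 0.2479 0.012 ]
BR [ 0.5113 -0.0207  0.012 ]
screw [0.5961 0.0199 0.07  ]
cam in tool [ 0.06680326 -0.00170902 -0.14469141] axes(cols) in tool [[-0.001, -0.965, -0.263], [1.0, -0.001, 0.0], [-0.001, -0.263, 0.965]] 360.7416628758141
```

View pics/c1.png

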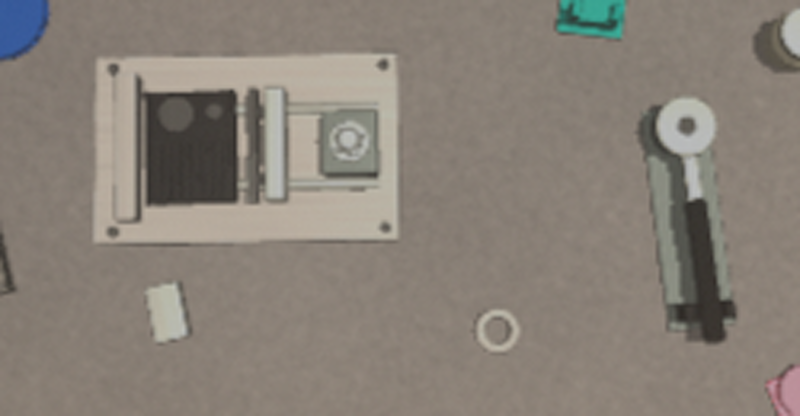

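The crop shows the socket head at about (686,126), the screw at (348,140) and the jaw block at (275,143). The dark sprung face sits just right of the housing, and the fence is at (128,147). I'll write a planner that prints the row values, then move to a wrist view.

```bash
cat >> h.py <<'E'
def plan(pos,yaw,n=None,arc=None,frm=None,dyaw=None):
    """print rows (tool-axis slides /50mm, spin/6deg) to tool pos, yaw = angle(deg) of the tool's y axis.
    arc=(cx,cy): circle about that centre.  dyaw: signed yaw change instead of shortest."""
    s=robot.state();R=Ro.from_rotvec(s["eef_rot"]).as_matrix()
    p0,y0=(np.array(s["tcp_pos"]),np.degrees(np.arctan2(R[1,1],R[0,1]))) if frm is None else (np.array(frm[0]),frm[1])
    d=(yaw-y0+180)%360-180 if dyaw is None else dyaw
    pos=np.array(pos,float)
    if n is None: n=int(np.ceil(max(abs(d)/6,np.abs(pos-p0).max()/.045,1)))
    P=lambda k:p0+(pos-p0)*k/n
    if arc is not None:
        c=np.array(arc);v=p0[:2]-c
        def P(k):
            a=np.radians(d*k/n);q=c+np.array([[np.cos(a),-np.sin(a)],[np.sin(a),np.cos(a)]])@v
            return np.r_[q,p0[2]+(pos[2]-p0[2])*k/n]
    print("from",p0.round(4),round(y0,2),"dyaw",round(d,2),"rows",n,"spin/row",round(-d/n/6,3))
    for k in range(n):
        a=np.radians(y0+d*k/n);w=(P(k+1)-P(k))/.05
        y=np.array([np.cos(a),np.sin(a),0]);x=np.array([-np.sin(a),np.cos(a),0])*-1*-1
        x=np.cross(y,[0,0,-1])
        print([float(round(v,2)) for v in(w@x,w@y,-w[2])],end=", " if (k+1)%10 else "\n")
    print()
E
sed -i '/\*-1\*-1/s/;x=.*$//' h.py
python3 -c "
from h import *
plan([.53,.06,.25],-90)"
```

```text
from [0.2636 0.5936 0.2304] 66.06 dyaw -156.06 rows 27 spin/row 0.963
[-0.34, -0.28, -0.01], [-0.37, -0.25, -0.01], [-0.39, -0.21, -0.01], [-0.41, -0.17, -0.01], [-0.42, -0.12, -0.01], [-0.43, -0.08, -0.01], [-0.44, -0.04, -0.01], [-0.44, 0.01, -0.01], [-0.44, 0.05, -0.01], [-0.43, 0.1, -0.01]
[-0.42, 0.14, -0.01], [-0.4, 0.18, -0.01], [-0.38, 0.22, -0.01], [-0.36, 0.26, -0.01], [-0.33, 0.29, -0.01], [-0.3, 0.32, -0.01], [-0.27, 0.35, -0.01], [-0.23, 0.38, -0.01], [-0.19, 0.4, -0.01], [-0.15, 0.42, -0.01]
[-0.11, 0.43, -0.01], [-0.06, 0.44, -0.01], [-0.02, 0.44, -0.01], [0.03, 0.44, -0.01], [0.07, 0.44, -0.01], [0.11, 0.43, -0.01], [0.16, 0.41, -0.01],
```

```bash
python3 -m creep '{"slide": [[-0.34,-0.28,-0.01],[-0.37,-0.25,-0.01],[-0.39,-0.21,-0.01],[-0.41,-0.17,-0.01],[-0.42,-0.12,-0.01],[-0.43,-0.08,-0.01],[-0.44,-0.04,-0.01],[-0.44,0.01,-0.01],[-0.44,0.05,-0.01],[-0.43,0.1,-0.01]],"spin":[0.96,0.96,0.96,0.96,0.96,0.96,0.96,0.96,0.96,0.96],"claw":[60,60,60,60,60,60,60,60,60,60]}' 40
python3 -m creep '{"slide": [[-0.42,0.14,-0.01],[-0.4,0.18,-0.01],[-0.38,0.22,-0.01],[-0.36,0.26,-0.01],[-0.33,0.29,-0.01],[-0.3,0.32,-0.01],[-0.27,0.35,-0.01],[-0.23,0.38,-0.01],[-0.19,0.4,-0.01],[-0.15,0.42,-0.01]],"spin":[0.96,0.96,0.96,0.96,0.96,0.96,0.96,0.96,0.96,0.96],"claw":[60,60,60,60,60,60,60,60,60,60]}'
python3 -m creep '{"slide": [[-0.11,0.43,-0.01],[-0.06,0.44,-0.01],[-0.02,0.44,-0.01],[0.03,0.44,-0.01],[0.07,0.44,-0.01],[0.11,0.43,-0.01],[0.16,0.41,-0.01],[0,0,0],[0,0,0]],"spin":[0.96,0.96,0.96,0.96,0.96,0.96,0.96,0,0],"claw":[60,60,60,60,60,60,60,60,60]}'
python3 - <<'E'
from h import *
s=robot.state();R=Ro.from_rotvec(s["eef_rot"]).as_matrix();print(R.round(4).tolist(),s["qpos"],s["contact_force"],s["ft_torque"])
import json
m=robot.camera_model("wrist");json.dump({k:np.array(v).tolist() for k,v in m.items()},open("m1.json","w"))
im=robot.capture("wrist");cv2.imwrite("pics/w1f.png",im);cv2.imwrite("pics/w1.png",cv2.resize(im,(800,500),interpolation=cv2.INTER_CUBIC))
E
```

```text
time: 1.1
tcp_pos: [0.3628, 0.3957, 0.236]
eef_rot: [2.056, 2.375, -0.001]
contact_force: [-0.3, 0.8, 0.1]
opening: 0.0598
grasp_force: 0.0
time: 2.1
tcp_pos: [0.4624, 0.1988, 0.2411]
eef_rot: [2.946, 1.091, -0.001]
contact_force: [0.3, 0.3, 0.2]
opening: 0.0603
grasp_force: 0.0
time: 3.0
tcp_pos: [0.5323, 0.0616, 0.2444]
eef_rot: [3.142, 0.016, -0.001]
contact_force: [-0.1, 0.7, -0.0]
opening: 0.0597
grasp_force: 0.0
[[1.0, 0.0099, -0.0008], [0.0099, -1.0, -0.0001], [-0.0008, 0.0, -1.0]] [-0.76178781  0.29645708  0.7092208   1.90479409 -0.22499034  1.02130809
 -1.51629103] [-0.12400352  0.69275793 -0.04537346] [-0.01207734  0.00916514  0.01346996]
```

View pics/w1.png

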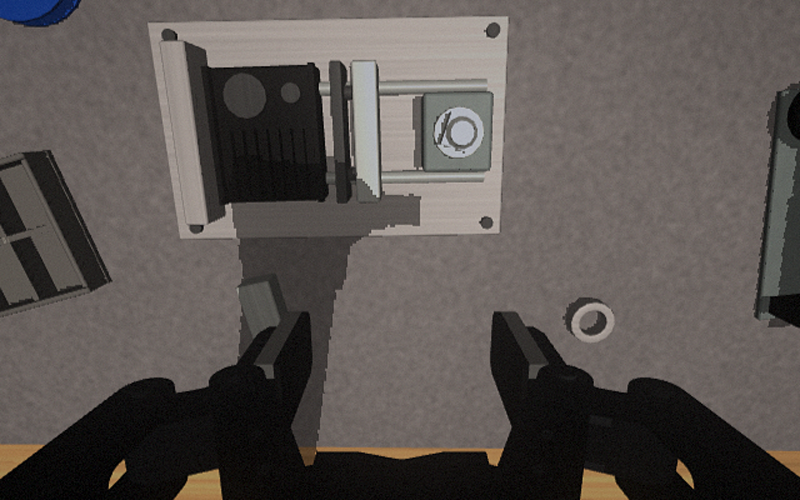

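The wrist view shows the whole fixture: fence at x≈190, housing 205–325, sprung face at about 340, steel jaw at about 367, and the screw on its block at (461,131). The spacer is at (590,320). I'll zoom in on the screw and jaw.

```bash
python3 - <<'E'
from h import *
im=cv2.imread("pics/w1f.png")
a=cv2.resize(im[70:142,332:402],None,fx=8,fy=8,interpolation=cv2.INTER_CUBIC)
a=cv2.convertScaleAbs(a,alpha=1.3,beta=0)
cv2.imwrite("pics/c2.png",a);print(a.shape)
E
```

```text
(576, 560, 3)
```

View pics/c2.png

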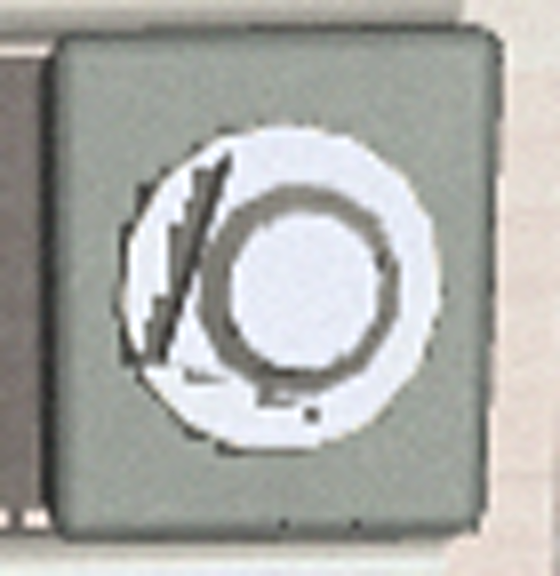

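The crop shows the screw's taper top at about (300,290). The square's left upper edge runs from (228,155) to (162,360) and its lower edge goes on toward (315,415), so the square is clearly turned.

```bash
python3 - <<'E'
from h import *
import json
m=json.load(open("m1.json"))
f=lambda u,v:(332+(u+.5)/8-.5,70+(v+.5)/8-.5)
L=ray(m,[f(228,155),f(162,360)],.072);d=L[0]-L[1];print("edge",L[:,:2].round(4).tolist(),np.linalg.norm(d),"yaw",np.degrees(np.arctan2(d[1],d[0])))
L=ray(m,[f(162,360),f(312,412)],.072);d=L[0]-L[1];print("edge2",np.linalg.norm(d),"yaw",np.degrees(np.arctan2(d[1],d[0])))
print("ctr taper top",ray(m,f(306,288),.077)[0],"collar",ray(m,f(282,290),.058)[0])
g=lambda u,v:(u/1.25,v/1.25)
a=lambda n,uv,z:print(n,ray(m,[g(*p) for p in uv],z)[:,:2].round(4).tolist())
a("plate TL,TR,BR,BL",[(149,23),(508,16),(500,234),(181,239)],.012)
a("face fence-side top",[(331,62),(336,202)],.05)
a("jaw steel left/right top",[(352,61),(377,61)],.05)
a("housing right top, left top",[(320,130),(211,130)],.03)
a("fence inner top",[(187,41),(207,222)],.05)
plan([.596,-.096,.06],-90)
E
```

```text
edge [[0.6102, 0.028], [0.5892, 0.0342]] 0.021869577843740808 yaw -16.614686574324544
edge2 0.017099081751951843 yaw 72.0247693230157
ctr taper top [0.59678172 0.0198501  0.077     ] collar [0.59645032 0.02000668 0.058     ]
plate TL,TR,BR,BL [[0.6744, 0.2533], [0.6816, -0.0195], [0.5123, -0.0248], [0.5054, 0.2492]]
face fence-side top [[0.643, 0.1101], [0.5446, 0.1095]]
jaw steel left/right top [[0.6438, 0.0954], [0.6439, 0.078]]
housing right top, left top [[0.597, 0.123], [0.5963, 0.2068]]
fence inner top [[0.6556, 0.2092], [0.5283, 0.2087]]
from [0.5322 0.0624 0.2444] -89.35 dyaw -0.65 rows 5 spin/row 0.022
[0.25, 0.64, 0.74], [0.25, 0.64, 0.74], [0.25, 0.64, 0.74], [0.25, 0.63, 0.74], [0.25, 0.63, 0.74],
```

```bash
python3 -m creep '{"slide": [[0.21,0.53,0.6],[0.21,0.53,0.6],[0.21,0.53,0.6],[0.21,0.53,0.6],[0.21,0.53,0.6],[0.21,0.53,0.6],[0,0,0],[0,0,0]],"spin":[0,0,0,0,0,0,0,0],"claw":[60,60,60,60,60,60,60,60]}'
python3 - <<'E'
from h import *
import json
m=robot.camera_model("wrist");json.dump({k:np.array(v).tolist() for k,v in m.items()},open("m2.json","w"))
im=robot.capture("wrist");cv2.imwrite("pics/w2f.png",im)
uv=proj(m,[[.613,-.273,.025],[.513,-.2825,.047],[.613,-.273,.059]]);print(uv)
c=uv[0].astype(int);a=im[max(c[1]-75,0):c[1]+75,440:640]
print(max(c[1]-75,0),a.shape);cv2.imwrite("pics/c3.png",cv2.convertScaleAbs(cv2.resize(a,None,fx=4,fy=4,interpolation=cv2.INTER_CUBIC),alpha=1.8,beta=15))
E
```

```text
time: 3.85
tcp_pos: [0.5965, -0.0961, 0.064]
eef_rot: [-3.141, -0.016, 0.003]
contact_force: [0.4, 0.6, -0.3]
opening: 0.0599
grasp_force: 0.0
[[653.91155413 203.50377525]
 [660.50002384 392.1298955 ]
 [723.16731826 224.4793881 ]]
128 (150, 200, 3)
```

View pics/c3.png

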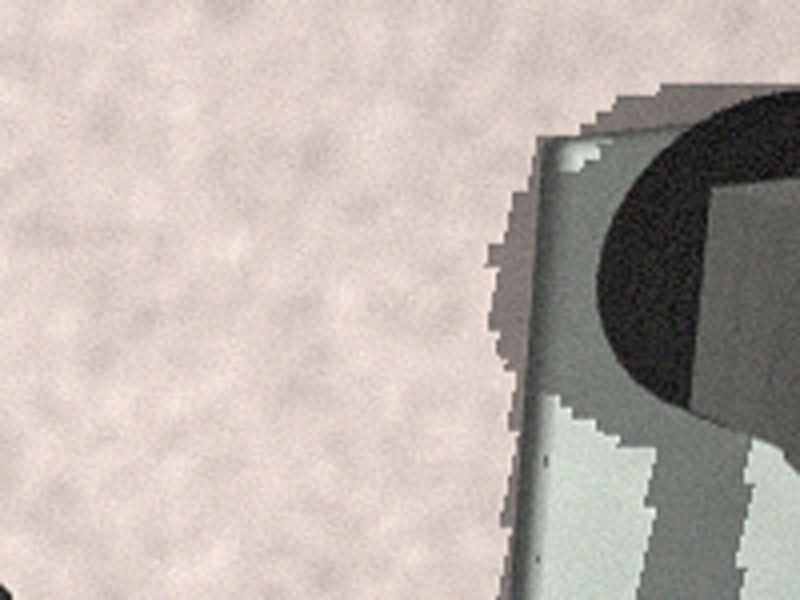

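The socket's lower edge runs from (710,188) to (691,408) and is visible above the black puck, nearly parallel to the strip edge from (540,140) to (515,560).

```bash
python3 - <<'E'
from h import *
import json
m=json.load(open("m2.json"))
f=lambda u,v:(440+u/4,128+v/4)
for n,ps,z in[("sock",[(710,188),(691,408)],.014),("strip",[(540,145),(515,560)],.006)]:
    L=ray(m,[f(*p) for p in ps],z);d=L[0]-L[1];print(n,L[:,:2].round(4).tolist(),np.linalg.norm(d),"yaw",np.degrees(np.arctan2(d[1],d[0])))
plan([.513,-.2825,.15],-84.5)
E
```

```text
sock [[0.626, -0.2595], [0.5941, -0.2641]] 0.03217959846965321 yaw 8.136726887610227
strip [[0.6304, -0.2408], [0.5664, -0.2496]] 0.0645739679471901 yaw 7.79395945440769
from [ 0.5972 -0.0951  0.065 ] -89.35 dyaw 4.85 rows 5 spin/row -0.162
[-0.35, 0.75, -0.34], [-0.36, 0.74, -0.34], [-0.37, 0.73, -0.34], [-0.38, 0.73, -0.34], [-0.4, 0.72, -0.34],
```

```bash
python3 -m creep '{"slide": [[-0.36,0.74,-0.5],[-0.37,0.74,-0.5],[-0.38,0.73,-0.5],[-0.38,0.72,-0.4],[-0.4,0.72,-0.4],[0,0,0],[0,0,0]],"spin":[-0.2,-0.2,-0.2,-0.2,-0.2,0,0],"claw":[60,60,60,60,60,60,60]}'
python3 - <<'E'
from h import *
import json
m=robot.camera_model("wrist");json.dump({k:np.array(v).tolist() for k,v in m.items()},open("m3.json","w"))
im=robot.capture("wrist");cv2.imwrite("pics/w3f.png",im)
cv2.imwrite("pics/w3.png",cv2.convertScaleAbs(cv2.resize(im[:,160:480],None,fx=1.5,fy=1.5,interpolation=cv2.INTER_CUBIC),alpha=1.5,beta=15))
E
```

```text
time: 4.6
tcp_pos: [0.5129, -0.2832, 0.1818]
eef_rot: [-3.136, -0.18, -0.006]
contact_force: [0.3, 0.4, -0.3]
opening: 0.0601
grasp_force: 0.0
```

View pics/w3.png

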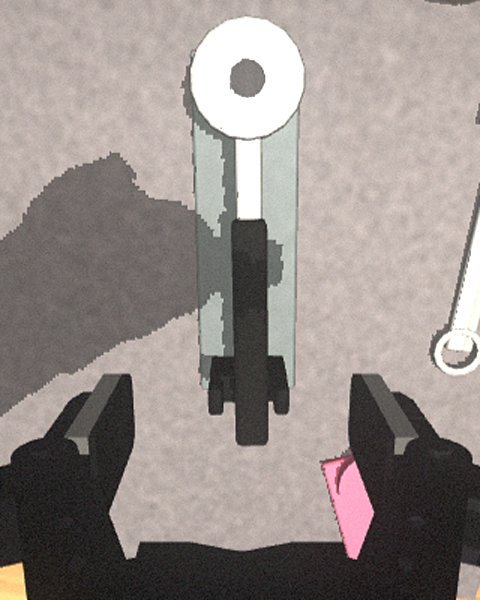

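The wrench is between the fingers. The head centre is at (247,77), the hub bore at (248,78), and the handle runs from (249,220) to (252,443).

```bash
python3 - <<'E'
from h import *
import json
m=json.load(open("m3.json"))
f=lambda u,v:(160+u/1.5,v/1.5)
H=ray(m,f(247.5,77),.059)[0]
A=ray(m,[f(249.5,222),f(252,440)],.056);print("head",H,"handle",A)
for a,b in((H,A[1]),(A[0],A[1])):
    d=a-b;print("yaw",np.degrees(np.arctan2(d[1],d[0])),np.linalg.norm(d))
L=ray(m,[f(231,222),f(235,440)],.056);L2=ray(m,[f(267,222),f(269,440)],.056)
for l in(L,L2):d=l[0]-l[1];print(np.degrees(np.arctan2(d[1],d[0])))
d=H-A[1];d/=np.linalg.norm(d);y=np.degrees(np.arctan2(d[1],d[0]))
G=H-.1*d;print("grip",G,"tool yaw",y-90)
plan([G[0],G[1],.029],y-90)
E
```

```text
head [ 0.61381111 -0.27594492  0.059     ] handle [[ 0.54756297 -0.28474289  0.056     ]
 [ 0.42790742 -0.3002782   0.056     ]]
yaw 7.457156293141363 0.18751344570550257
yaw 7.397533535515241 0.12065983469997163
7.284435294172314
7.747059770238264
grip [ 0.51466959 -0.28892174  0.05740011] tool yaw -82.54284370685863
from [ 0.5132 -0.2818  0.1808] -83.32 dyaw 0.77 rows 4 spin/row -0.032
[0.0, 0.04, 0.76], [0.0, 0.04, 0.76], [0.0, 0.04, 0.76], [0.0, 0.04, 0.76],
```

```bash
python3 -m creep '{"slide": [[0,0.04,0.75],[0,0.04,0.75],[0,0.04,0.75],[0,0.04,0.75],[0,0,0.04],[0,0,0],[0,0,0],[0,0,0],[0,0,0],[0,0,0]],"spin":[-0.13,0,0,0,0,0,0,0,0,0],"claw":[60,60,60,60,60,60,10,10,10,10]}' 110
python3 -m creep '{"slide": [[0,0,0],[0,0,0],[0,0,0]],"spin":[0,0,0],"claw":[10,10,10]}' 110
python3 - <<'E'
from h import *
s=robot.state();print(s["ft_torque"],s["qpos"])
plan([0,0,0],0,n=1)
E
```

```text
time: 5.65
tcp_pos: [0.5142, -0.2904, 0.0298]
eef_rot: [-3.133, -0.203, -0.003]
contact_force: [-1.7, 5.4, 8.8]
opening: 0.0161
grasp_force: 107.5
time: 5.95
tcp_pos: [0.5142, -0.2904, 0.0298]
eef_rot: [-3.133, -0.203, -0.003]
contact_force: [-2.1, 4.3, 9.6]
opening: 0.0162
grasp_force: 107.5
[0.99079055 0.38495902 0.19288573] [ 0.0710561   0.69226072  0.51698267  1.89786947 -0.52505984  0.68821402
 -0.53705516]
from [ 0.5142 -0.2904  0.0298] -82.57 dyaw 82.57 rows 1 spin/row -13.762
[-9.45, -7.09, 0.6],
```

```bash
python3 -m creep '{"slide": [[0,0,-0.4],[0,0,-0.8],[0,0,-0.8],[0,0,-0.6],[0,0,-0.2],[0,0,0],[0,0,0]],"spin":[0,0,0,0,0,0,0],"claw":[10,10,10,10,10,10,10]}' 110
cat > look.py <<'E'
from h import *
import sys
# head disc in the tool frame, from the wrist picture (bright disc), top at 45 mm above mouth
s=robot.state();m=robot.camera_model("wrist");im=robot.capture("wrist");cv2.imwrite(sys.argv[1],im)
R=Ro.from_rotvec(s["eef_rot"]).as_matrix();p=np.array(s["tcp_pos"])
g=cv2.GaussianBlur(cv2.cvtColor(im,cv2.COLOR_BGR2GRAY),(3,3),0)
c=cv2.HoughCircles(g[:150,200:440],cv2.HOUGH_GRADIENT_ALT,1,40,param1=150,param2=.6,minRadius=25,maxRadius=60)
print("tcp",p.round(4),"tilt",np.degrees(np.arccos(-R[2,2])).round(2),s["contact_force"],s["ft_torque"])
if c is not None:
    for q in c[0]:
        X=ray(m,(q[0]+200,q[1]),p[2]-.0158+.045)[0]
        print(q+[200,0,0],"world",X.round(4),"in tool",(R.T@(X-p)).round(4))
E
python3 look.py pics/w4.png
python3 - <<'E'
from h import *
plan([.6922,-.0093,.17],73,dyaw=155.3)
E
```

```text
time: 6.65
tcp_pos: [0.512, -0.2908, 0.1662]
eef_rot: [-3.133, -0.201, 0.004]
contact_force: [-0.6, -0.0, -6.3]
opening: 0.0162
grasp_force: 108.3
tcp [ 0.512  -0.2908  0.1662] tilt 0.18 [-0.56234651 -0.01579906 -6.2559698 ] [-0.04224355  0.36961005 -0.01499913]
from [ 0.5118 -0.2908  0.1657] -82.66 dyaw 155.3 rows 26 spin/row -0.996
[0.17, -0.2, -0.0], [0.18, -0.18, -0.0], [0.2, -0.16, -0.0], [0.22, -0.14, -0.0], [0.23, -0.11, -0.0], [0.24, -0.09, -0.0], [0.25, -0.06, -0.0], [0.25, -0.04, -0.0], [0.26, -0.01, -0.0], [0.26, 0.02, -0.0]
[0.25, 0.04, -0.0], [0.25, 0.07, -0.0], [0.24, 0.09, -0.0], [0.23, 0.12, -0.0], [0.21, 0.14, -0.0], [0.2, 0.16, -0.0], [0.18, 0.18, -0.0], [0.16, 0.2, -0.0], [0.14, 0.22, -0.0], [0.11, 0.23, -0.0]
[0.09, 0.24, -0.0], [0.06, 0.25, -0.0], [0.04, 0.25, -0.0], [0.01, 0.26, -0.0], [-0.01, 0.26, -0.0], [-0.04, 0.25, -0.0],
```

```bash
python3 -m creep '{"slide": [[0.17,-0.2,0],[0.18,-0.18,0],[0.2,-0.16,0],[0.22,-0.14,0],[0.23,-0.11,0],[0.24,-0.09,0],[0.25,-0.06,0],[0.25,-0.04,0],[0.26,-0.01,0],[0.26,0.02,0]],"spin":[-1,-1,-1,-1,-1,-1,-1,-1,-1,-1],"claw":[10,10,10,10,10,10,10,10,10,10]}' 
python3 -m creep '{"slide": [[0.25,0.04,0],[0.25,0.07,0],[0.24,0.09,0],[0.23,0.12,0],[0.21,0.14,0],[0.2,0.16,0],[0.18,0.18,0],[0.16,0.2,0],[0.14,0.22,0],[0.11,0.23,0]],"spin":[-1,-1,-1,-1,-1,-1,-1,-1,-1,-1],"claw":[10,10,10,10,10,10,10,10,10,10]}' 
python3 -m creep '{"slide": [[0.09,0.24,0],[0.06,0.25,0],[0.04,0.25,0],[0.01,0.26,0],[-0.01,0.26,0],[-0.04,0.25,0],[0,0,0],[0,0,0]],"spin":[-1,-1,-1,-1,-1,-0.9,0,0],"claw":[10,10,10,10,10,10,10,10]}'
python3 look.py pics/w5.png
python3 - <<'E'
from h import *
for n in("w4","w5"):
    im=cv2.imread(f"pics/{n}.png");g=im.min(2)
    print(n,[int(g[y,x]) for y,x in((10,320),(30,320),(60,300),(60,350),(20,300))])
    k=cv2.connectedComponentsWithStats((g[:130]>150).astype(np.uint8))
    for s,c in zip(k[2],k[3]):
        if s[4]>300:print(s,c)
im=cv2.imread("pics/w5.png");cv2.imwrite("pics/c5.png",cv2.resize(im[:260,180:460],None,fx=2.2,fy=2.2))
s=robot.state();print(s["qpos"])
E
```

```text
time: 7.7
tcp_pos: [0.5813, -0.1826, 0.1654]
eef_rot: [-2.609, -1.745, 0.004]
contact_force: [0.2, -0.2, -5.9]
opening: 0.0163
grasp_force: 108.1
time: 8.7
tcp_pos: [0.6495, -0.0742, 0.1652]
eef_rot: [-1.387, -2.815, 0.002]
contact_force: [-1.0, -0.2, -6.2]
opening: 0.0159
grasp_force: 108.1
time: 9.5
tcp_pos: [0.6901, -0.0097, 0.1657]
eef_rot: [-0.475, -3.103, 0.001]
contact_force: [-0.3, -0.9, -6.4]
opening: 0.0164
grasp_force: 108.2
tcp [ 0.6901 -0.0097  0.1657] tilt 0.16 [-0.33116037 -0.85631753 -6.38909728] [-0.18800127 -0.38260817  0.0378746 ]
w4 [191, 190, 188, 192, 179]
[    0     0   640   130 70177] [313.6965815   67.33119113]
[ 233    0  174   75 9254] [318.91808947  31.22930625]
[573  26  37 104 341] [590.84457478  77.36363636]
[486  42  50  43 887] [509.40586246  68.16009019]
[ 303   77   34   53 1691] [319.1655825  103.63157895]
[484  82  30  48 850] [498.60823529 106.14470588]
w5 [99, 101, 99, 99, 98]
[    0     0   640   130 75432] [303.17444851  62.98895694]
[231   0  34  55 686] [247.08892128  18.8425656 ]
[ 456   44  184   83 5997] [533.67917292  83.91645823]
[268  63  32  67 984] [287.03861789  96.06605691]
[-0.01055409  0.60002122 -0.03368319  1.54425048  0.02323163  1.00004574
  1.21524842]
```

View pics/c5.png

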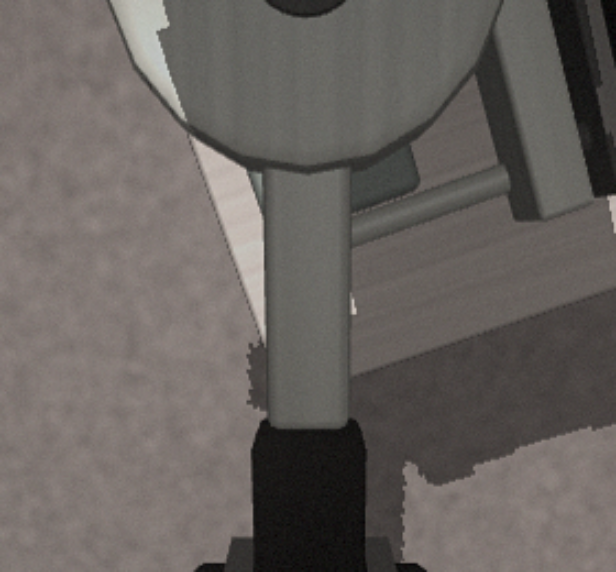

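The head disc fills the top of the crop, with its rim lowest at (305,168). Plate edges run (190,135)→(263,345) and (352,375)→(616,290), and one block corner shows at (415,187). I'll compare these with the first view to correct the lateral camera error.

```bash
python3 - <<'E'
from h import *
import json
m1=json.load(open("m1.json"));m5=robot.camera_model("wrist")
f=lambda u,v:np.array((180+u/2.2,v/2.2))
def inter(a,b,c,d):
    A=np.c_[b-a,-(d-c)];t=np.linalg.solve(A,c-a);return a+t[0]*(b-a)
pc5=inter(f(190,135),f(263,345),f(352,375),f(616,290))
pc1=np.array((508,16))/1.25
print("plate TR  w1",ray(m1,pc1,.012)[0],"w5",ray(m5,pc5,.012)[0],pc5)
b5=f(417,190)
b1=(332+52/8,70+525/8);b1t=(332+58/8,70+28/8);b1r=(332+499/8,70+30/8);b1q=(332+482/8,70+528/8)
for n,b in(("bl",b1),("tl",b1t),("tr",b1r),("br",b1q)):print("block",n,ray(m1,b,.052)[0].round(4))
print("block w5",ray(m5,b5,.052)[0].round(4))
print("cx",m5["cx"],"head rim in w5 world z",ray(m5,f(305,166),.1657-.0158+.045)[0])
s=robot.state();R=Ro.from_rotvec(s["eef_rot"]).as_matrix();p=np.array(s["tcp_pos"])
for n,q,z in(("rim",f(305,166),.195),("neck",f(308,300),.19),("handle end",f(309,430),.192),("handle low",f(309,540),.192)):
    print(n,(R.T@(ray(m5,q,z)[0]-p)).round(4))
E
```

```text
plate TR  w1 [ 0.68160487 -0.01949419  0.012     ] w5 [ 0.68204137 -0.0209074   0.012     ] [307.8806067  180.79601678]
block bl [0.5696 0.0442 0.052 ]
block tl [0.6237 0.0448 0.052 ]
block tr [ 0.624  -0.0039  0.052 ]
block br [ 0.5697 -0.0053  0.052 ]
block w5 [0.6246 0.0436 0.052 ]
cx 320.546035195667 head rim in w5 world z [0.61769032 0.01012479 0.1949    ]
rim [ 0.0754 -0.0022 -0.0286]
neck [ 0.0566 -0.0018 -0.0237]
handle end [ 0.037  -0.0016 -0.0257]
handle low [ 0.0188 -0.0017 -0.0257]
```

```bash
python3 -m creep '{"slide": [[-0.05,0.01,0.3],[-0.04,0.01,0.4],[0,0,0.4],[0,0,0.2],[0,0,0.05],[0,0,0],[0,0,0]],"spin":[0,0,0,0,0,0,0],"claw":[10,10,10,10,10,10,10]}' 
python3 - <<'E'
from h import *
s=robot.state();R=Ro.from_rotvec(s["eef_rot"]).as_matrix();p=np.array(s["tcp_pos"])
print("psi",np.degrees(np.arctan2(R[1,0],R[0,0])),"axis",p+R@[.1022,-.0015,0],s["contact_force"],s["ft_torque"],s["qpos"])
E
```

```text
time: 10.25
tcp_pos: [0.6964, -0.0097, 0.1013]
eef_rot: [0.472, 3.104, 0.0]
contact_force: [-0.1, -0.9, -6.4]
opening: 0.0164
grasp_force: 108.1
psi 162.6986525030699 axis [0.59834799 0.01925785 0.10110674] [-0.08551411 -0.90001119 -6.37431514] [-0.09206903 -0.35102524 -0.05714589] [-0.01145902  0.68068177 -0.03338895  1.56770428  0.02708998  0.89183176
  1.21444423]
```

```bash
python3 -m creep '{"slide": [[0.03,0,0.1],[0,0,0.1],[0,0,0.06],[0,0,0],[0,0,0]],"spin":[0,0,0,0,0],"claw":[10,10,10,10,10]}' 
python3 -m creep '{"slide": [[0,0,0.05],[0,0,0.05],[0,0,0.05],[0,0,0],[0,0,0]],"spin":[0,0,0,0,0],"claw":[10,10,10,10,10]}' 
python3 - <<'E'
from h import *
s=robot.state();R=Ro.from_rotvec(s["eef_rot"]).as_matrix();p=np.array(s["tcp_pos"])
print("psi",np.degrees(np.arctan2(R[1,0],R[0,0])),"axis",p+R@[.1022,-.0015,0],s["contact_force"],s["ft_torque"])
E
```

```text
time: 10.75
tcp_pos: [0.6941, -0.0089, 0.0871]
eef_rot: [-0.472, -3.106, -0.0]
contact_force: [0.3, -0.7, -5.7]
opening: 0.0164
grasp_force: 108.1
time: 11.25
tcp_pos: [0.6941, -0.009, 0.0796]
eef_rot: [-0.472, -3.106, -0.0]
contact_force: [0.2, 2.2, -6.4]
opening: 0.0161
grasp_force: 108.1
psi 162.72042469262263 axis [0.59605836 0.01993215 0.07959874] [ 0.2072868   2.230444   -6.41740741] [ 0.15081444 -0.46097513 -0.07450048]
```

```bash
python3 -m creep '{"slide": [[0,0,0.05],[0,0,0.04],[0,0,0.03],[0,0,0],[0,0,0]],"spin":[0,0,0,0,0],"claw":[10,10,10,10,10]}' 
python3 - <<'E'
from h import *
s=robot.state();R=Ro.from_rotvec(s["eef_rot"]).as_matrix();p=np.array(s["tcp_pos"])
print("psi",np.degrees(np.arctan2(R[1,0],R[0,0])),"axis",p+R@[.1022,-.0015,0],s["contact_force"],s["ft_torque"])
E
```

```text
time: 11.75
tcp_pos: [0.6944, -0.0091, 0.0742]
eef_rot: [0.472, 3.105, 0.0]
contact_force: [1.3, 0.9, -2.9]
opening: 0.0159
grasp_force: 108.6
psi 162.71541451753637 axis [0.596373   0.01981562 0.07412576] [ 1.27354481  0.94982708 -2.93999201] [ 0.18004641 -0.16695839 -0.10000044]
```

```bash
cat > mq.py <<'E'
from h import *
s=robot.state();R=Ro.from_rotvec(s["eef_rot"]).as_matrix();p=np.array(s["tcp_pos"]);F=np.array(s["contact_force"])
c=np.array([.5965,.0197]);r=p[:2]-c
psi=np.degrees(np.arctan2(R[1,0],R[0,0]))
e=r/np.linalg.norm(r)
print("psi %.1f Mft %.2f Maxis %.2f | F radial(out) %.1f tang(ccw) %.1f z %.1f | axis err mm %s r %.4f z %.4f"%(psi,s["ft_torque"][2],s["ft_torque"][2]+r[0]*F[1]-r[1]*F[0],F[:2]@e,-F[0]*e[1]+F[1]*e[0],F[2],((p[:2]+(R@[.102,-.0010,0])[:2]-c)*1000).round(1),np.linalg.norm(r),p[2]),"q7 %.2f"%s["qpos"][6])
E
python3 mq.py
python3 -m creep '{"slide": [[0.011,-0.213,0.005],[0.011,-0.213,0],[0.011,-0.213,0],[0.011,-0.213,0],[0.011,-0.213,0]],"spin":[1,1,1,1,1],"claw":[10,10,10,10,10]}' 
python3 mq.py
```

```text
psi 162.7 Mft -0.10 Maxis 0.03 | F radial(out) 1.0 tang(ccw) 1.3 z -2.9 | axis err mm [0.2 0.5] r 0.1021 z 0.0742 q7 1.21
time: 12.25
tcp_pos: [0.6665, -0.0525, 0.0741]
eef_rot: [1.263, 2.876, 0.003]
contact_force: [0.5, 2.9, -1.7]
opening: 0.0161
grasp_force: 108.6
psi 132.6 Mft 0.21 Maxis 0.44 | F radial(out) -1.7 tang(ccw) 2.3 z -1.7 | axis err mm [0.2 2.3] r 0.1005 z 0.0741 q7 0.84
```

```bash

python3 -m creep '{"slide": [[0.011,-0.213,0],[0.011,-0.213,0],[0.011,-0.213,0],[0.011,-0.213,0]],"spin":[1,1,1,1],"claw":[10,10,10,10]}' 
python3 mq.py
python3 -m creep '{"slide": [[0.011,-0.213,0],[0.011,-0.213,0],[0.011,-0.213,0]],"spin":[1,1,1],"claw":[10,10,10]}' 
python3 mq.py
```

```text
time: 12.65
tcp_pos: [0.6304, -0.0741, 0.0741]
eef_rot: [1.833, 2.55, 0.004]
contact_force: [2.2, 4.1, -3.0]
opening: 0.016
grasp_force: 108.5
psi 108.6 Mft 0.16 Maxis 0.51 | F radial(out) -3.1 tang(ccw) 3.5 z -3.0 | axis err mm [0.5 2.6] r 0.0997 z 0.0741 q7 0.53
time: 12.95
tcp_pos: [0.5993, -0.0796, 0.0742]
eef_rot: [2.209, 2.232, 0.004]
contact_force: [3.1, 3.5, -4.1]
opening: 0.0158
grasp_force: 108.4
psi 90.6 Mft 0.14 Maxis 0.46 | F radial(out) -3.4 tang(ccw) 3.2 z -4.1 | axis err mm [0.8 2.7] r 0.0993 z 0.0742 q7 0.28
```

```bash
python3 - <<'E'
from h import *
a=cv2.imread("pics/top0.png");b=robot.capture("top");cv2.imwrite("pics/top1.png",b)
for y in(0.55,.57,.59,.61,.63):
    uv=proj("top",[[y,.20,.05],[y,.06,.05]]).round().astype(int)
    r=uv[0,1]
    print(r,uv[:,0]);print(a[r,236:292,1].tolist());print(b[r,236:292,1].tolist())
E
```

```text
220 [235 285]
[56, 57, 58, 60, 57, 59, 59, 52, 58, 59, 55, 58, 62, 57, 60, 61, 60, 59, 60, 62, 56, 62, 60, 60, 63, 64, 63, 57, 112, 158, 136, 111, 100, 100, 79, 142, 140, 164, 186, 186, 186, 186, 155, 112, 150, 172, 173, 174, 174, 172, 173, 174, 174, 174, 174, 175]
[60, 61, 62, 62, 60, 61, 61, 57, 61, 63, 59, 61, 64, 59, 60, 64, 62, 62, 63, 62, 58, 63, 62, 60, 65, 65, 65, 75, 91, 101, 78, 124, 126, 172, 197, 198, 198, 197, 195, 139, 154, 182, 183, 181, 182, 182, 184, 183, 183, 184, 183, 184, 185, 186, 146, 114]
213 [236 285]
[55, 56, 59, 58, 55, 57, 59, 56, 60, 57, 55, 59, 60, 56, 58, 61, 59, 59, 62, 61, 59, 61, 63, 59, 59, 62, 63, 55, 111, 154, 134, 112, 101, 100, 79, 130, 130, 162, 186, 186, 186, 185, 154, 112, 152, 172, 173, 173, 176, 175, 176, 175, 177, 140, 105, 119]
[58, 58, 63, 63, 57, 60, 62, 60, 61, 60, 56, 60, 64, 61, 61, 62, 60, 61, 64, 64, 61, 64, 64, 61, 62, 64, 64, 79, 92, 101, 79, 109, 116, 171, 198, 197, 197, 197, 194, 138, 154, 182, 183, 183, 183, 184, 184, 184, 186, 185, 186, 187, 187, 149, 110, 126]
206 [236 286]
[54, 56, 58, 58, 56, 56, 60, 56, 59, 59, 56, 56, 58,
[... 773 characters left out ...]
, 63, 63, 63, 62, 64, 62, 66, 64, 64, 63, 64, 74, 89, 100, 80, 124, 122, 168, 197, 198, 198, 197, 189, 134, 157, 185, 186, 186, 186, 186, 186, 187, 187, 188, 188, 179, 133, 151, 185, 193]
192 [236 286]
[54, 54, 58, 57, 68, 83, 89, 88, 88, 87, 87, 88, 89, 72, 60, 59, 60, 59, 60, 66, 73, 73, 67, 62, 60, 57, 56, 69, 126, 146, 120, 97, 93, 86, 72, 120, 135, 168, 186, 185, 184, 185, 145, 113, 131, 141, 143, 144, 145, 147, 147, 148, 150, 149, 146, 143]
[56, 59, 61, 61, 72, 87, 91, 93, 94, 92, 94, 93, 94, 76, 63, 60, 62, 63, 63, 70, 76, 75, 70, 64, 63, 60, 59, 72, 91, 101, 78, 98, 102, 166, 196, 197, 197, 198, 182, 126, 124, 143, 145, 147, 149, 149, 152, 153, 154, 155, 155, 157, 156, 158, 153, 153]
```

```bash

python3 -m creep '{"slide": [[0.02,-0.213,0],[0.02,-0.213,0],[0.016,-0.16,0]],"spin":[1,1,0.75],"claw":[10,10,10]}' 
python3 mq.py
python3 -m creep '{"slide": [[0.007,-0.107,0],[0.007,-0.107,0]],"spin":[0.5,0.5],"claw":[10,10]}' 
python3 mq.py
python3 -m creep '{"slide": [[0.003,-0.107,0],[0.003,-0.107,0]],"spin":[0.5,0.5],"claw":[10,10]}' 
python3 mq.py
```

```text
time: 13.3
tcp_pos: [0.5707, -0.0758, 0.0744]
eef_rot: [2.504, 1.893, 0.004]
contact_force: [3.3, 0.1, -3.9]
opening: 0.0161
grasp_force: 108.5
psi 74.2 Mft 0.19 Maxis 0.50 | F radial(out) -0.9 tang(ccw) 3.1 z -3.9 | axis err mm [1.1 2.9] r 0.0990 z 0.0744 q7 0.05
time: 13.5
tcp_pos: [0.5608, -0.0725, 0.0744]
eef_rot: [2.598, 1.761, 0.003]
contact_force: [2.7, -0.5, -4.6]
opening: 0.0163
grasp_force: 108.5
psi 68.3 Mft 0.15 Maxis 0.42 | F radial(out) -0.5 tang(ccw) 2.7 z -4.6 | axis err mm [1.2 2.9] r 0.0989 z 0.0744 q7 -0.04
time: 13.7
tcp_pos: [0.5511, -0.0682, 0.0743]
eef_rot: [2.687, 1.622, 0.003]
contact_force: [2.9, -1.5, -3.9]
opening: 0.0159
grasp_force: 108.5
psi 62.2 Mft 0.19 Maxis 0.51 | F radial(out) -0.0 tang(ccw) 3.2 z -3.9 | axis err mm [1.3 2.9] r 0.0989 z 0.0743 q7 -0.13
```

```bash

for i in 1 2 3; do :; done
python3 -m creep '{"slide": [[0.003,-0.105,0.002],[0.003,-0.105,0]],"spin":[0.5,0.5],"claw":[10,10]}' >/dev/null
python3 mq.py
python3 -m creep '{"slide": [[0.003,-0.105,0.002],[0.003,-0.105,0]],"spin":[0.5,0.5],"claw":[10,10]}' >/dev/null
python3 mq.py
python3 -m creep '{"slide": [[0.003,-0.105,0.002]],"spin":[0.5],"claw":[10]}' >/dev/null
python3 mq.py
python3 -m creep '{"slide": [[0.003,-0.105,0.002]],"spin":[0.5],"claw":[10]}' >/dev/null
python3 mq.py
```

```text
psi 56.2 Mft 0.17 Maxis 0.45 | F radial(out) -0.3 tang(ccw) 2.9 z -4.3 | axis err mm [1.4 2.8] r 0.0989 z 0.0742 q7 -0.22
psi 50.2 Mft 0.15 Maxis 0.52 | F radial(out) -0.4 tang(ccw) 3.7 z -3.4 | axis err mm [1.5 2.7] r 0.0989 z 0.0741 q7 -0.32
psi 47.2 Mft 0.24 Maxis 0.56 | F radial(out) -1.3 tang(ccw) 3.3 z -2.5 | axis err mm [1.6 2.7] r 0.0990 z 0.0740 q7 -0.37
psi 44.2 Mft 0.24 Maxis 0.43 | F radial(out) 0.2 tang(ccw) 1.9 z -2.6 | axis err mm [1.7 2.6] r 0.0990 z 0.0740 q7 -0.41
```

```bash
cat > jaw.py <<'E'
from h import *
import sys
b=robot.capture("top");cv2.imwrite(sys.argv[1],b)
for f in ("pics/top0.png","pics/top1.png",sys.argv[1]):
    p=cv2.imread(f)[202:221,:,1].astype(float).mean(0)
    print(f,"fence",p[226:241].round().astype(int).tolist(),"jaw",p[258:284].round().astype(int).tolist())
    def x(lo,hi,up,th): # subpixel crossing of th scanning lo..hi
        for i in range(lo,hi):
            if (p[i]<th<=p[i+1]) if up else (p[i]>=th>p[i+1]): return round(i+(th-p[i])/(p[i+1]-p[i]),2)
    t=p[275 if f.endswith("top0.png") else 271]
    print("   jaw L",x(265,276,True,.8*t)," jaw R",x(270,282,False,.8*t))
E
python3 jaw.py pics/top2.png
```

```text
pics/top0.png fence [164, 169, 169, 172, 173, 170, 122, 75, 131, 109, 55, 57, 59, 59, 56] jaw [61, 59, 61, 61, 61, 55, 123, 158, 148, 119, 97, 95, 77, 102, 116, 164, 186, 186, 186, 186, 152, 110, 148, 169, 169, 169]
   jaw L 272.69  jaw R 278.07
pics/top1.png fence [175, 179, 180, 183, 184, 181, 129, 80, 140, 116, 58, 59, 62, 63, 59] jaw [64, 61, 64, 63, 63, 76, 91, 101, 79, 113, 113, 169, 197, 197, 198, 198, 193, 138, 151, 177, 177, 178, 179, 179, 179, 179]
   jaw L 268.8  jaw R 274.63
pics/top2.png fence [173, 178, 178, 181, 182, 179, 125, 64, 58, 59, 60, 59, 60, 61, 59] jaw [64, 61, 66, 86, 95, 75, 86, 91, 165, 195, 195, 195, 195, 195, 138, 129, 166, 174, 174, 175, 175, 176, 177, 177, 177, 178]
   jaw L 265.88  jaw R 271.68
```

```bash

python3 -m creep '{"slide": [[0.002,-0.07,0]],"spin":[0.33],"claw":[10]}' >/dev/null; python3 mq.py
python3 -m creep '{"slide": [[0.002,-0.07,0]],"spin":[0.33],"claw":[10]}' >/dev/null; python3 mq.py
python3 -m creep '{"slide": [[0.002,-0.07,0]],"spin":[0.33],"claw":[10]}' >/dev/null; python3 mq.py
python3 -m creep '{"slide": [[0.002,-0.07,0]],"spin":[0.33],"claw":[10]}' >/dev/null; python3 mq.py
```

```text
psi 42.3 Mft 0.15 Maxis 0.45 | F radial(out) 0.7 tang(ccw) 3.0 z -1.4 | axis err mm [1.7 2.6] r 0.0990 z 0.0740 q7 -0.45
psi 40.3 Mft 0.19 Maxis 0.58 | F radial(out) -0.1 tang(ccw) 3.9 z -2.4 | axis err mm [1.7 2.6] r 0.0990 z 0.0739 q7 -0.48
psi 38.4 Mft 0.27 Maxis 0.61 | F radial(out) 1.0 tang(ccw) 3.4 z -1.4 | axis err mm [1.8 2.6] r 0.0990 z 0.0739 q7 -0.51
psi 36.4 Mft 0.25 Maxis 0.66 | F radial(out) 1.1 tang(ccw) 4.1 z -1.2 | axis err mm [1.8 2.5] r 0.0991 z 0.0739 q7 -0.54
```

```bash

python3 -m creep '{"slide": [[0.001,-0.035,0]],"spin":[0.17],"claw":[10]}' >/dev/null; python3 mq.py
python3 -m creep '{"slide": [[0.001,-0.035,0]],"spin":[0.17],"claw":[10]}' >/dev/null; python3 mq.py
python3 jaw.py pics/top3.png
```

```text
psi 35.3 Mft 0.25 Maxis 0.76 | F radial(out) 1.1 tang(ccw) 5.1 z -1.4 | axis err mm [1.7 2.6] r 0.0991 z 0.0738 q7 -0.56
psi 34.3 Mft 0.18 Maxis 0.62 | F radial(out) 2.0 tang(ccw) 4.4 z -0.9 | axis err mm [1.7 2.6] r 0.0991 z 0.0737 q7 -0.58
pics/top0.png fence [164, 169, 169, 172, 173, 170, 122, 75, 131, 109, 55, 57, 59, 59, 56] jaw [61, 59, 61, 61, 61, 55, 123, 158, 148, 119, 97, 95, 77, 102, 116, 164, 186, 186, 186, 186, 152, 110, 148, 169, 169, 169]
   jaw L 272.69  jaw R 278.07
pics/top1.png fence [175, 179, 180, 183, 184, 181, 129, 80, 140, 116, 58, 59, 62, 63, 59] jaw [64, 61, 64, 63, 63, 76, 91, 101, 79, 113, 113, 169, 197, 197, 198, 198, 193, 138, 151, 177, 177, 178, 179, 179, 179, 179]
   jaw L 268.8  jaw R 274.63
pics/top3.png fence [172, 177, 178, 181, 182, 178, 125, 61, 57, 59, 60, 56, 59, 60, 58] jaw [63, 61, 66, 85, 97, 76, 77, 132, 180, 195, 195, 195, 195, 144, 99, 151, 173, 174, 174, 174, 175, 176, 177, 176, 177, 177]
   jaw L 272.32  jaw R 271.63
```

```bash

for i in 1; do :; done
python3 -m creep '{"slide": [[0,-0.01,0]],"spin":[0.05],"claw":[10]}' >/dev/null; python3 mq.py
python3 -m creep '{"slide": [[0,-0.01,0]],"spin":[0.05],"claw":[10]}' >/dev/null; python3 mq.py
python3 -m creep '{"slide": [[0,-0.01,0]],"spin":[0.05],"claw":[10]}' >/dev/null; python3 mq.py
python3 -m creep '{"slide": [[0,-0.01,0]],"spin":[0.05],"claw":[10]}' >/dev/null; python3 mq.py
python3 -m creep '{"slide": [[0,-0.01,0]],"spin":[0.05],"claw":[10]}' >/dev/null; python3 mq.py
```

```text
psi 34.0 Mft 0.18 Maxis 0.72 | F radial(out) 1.6 tang(ccw) 5.4 z 0.7 | axis err mm [1.7 2.6] r 0.0991 z 0.0736 q7 -0.58
psi 33.7 Mft 0.17 Maxis 0.66 | F radial(out) 1.9 tang(ccw) 5.0 z 0.4 | axis err mm [1.7 2.6] r 0.0992 z 0.0736 q7 -0.59
psi 33.4 Mft 0.21 Maxis 0.76 | F radial(out) 1.4 tang(ccw) 5.5 z 0.1 | axis err mm [1.7 2.6] r 0.0992 z 0.0736 q7 -0.59
psi 33.1 Mft 0.16 Maxis 0.75 | F radial(out) 1.9 tang(ccw) 5.9 z -0.2 | axis err mm [1.7 2.6] r 0.0992 z 0.0736 q7 -0.60
psi 32.8 Mft 0.15 Maxis 0.71 | F radial(out) 2.0 tang(ccw) 5.6 z 0.1 | axis err mm [1.7 2.5] r 0.0992 z 0.0736 q7 -0.60
```

```bash

python3 -m creep '{"slide": [[0,0,0],[0,0,0],[0,0,0],[0.003,0.07,0],[0.003,0.07,0],[0,0,0]],"spin":[0,0,0,-0.33,-0.33,0],"claw":[10,10,10,10,10,10]}' >/dev/null; python3 mq.py
python3 -m creep '{"slide": [[0,0,-0.06],[0,0,-0.1],[0,0,-0.1],[0,0,-0.1],[0,0,0]],"spin":[0,0,0,0,0],"claw":[10,10,10,10,10]}' ; python3 mq.py
```

```text
psi 36.7 Mft -0.29 Maxis -0.01 | F radial(out) 2.4 tang(ccw) 2.9 z 1.2 | axis err mm [1.3 3. ] r 0.0991 z 0.0734 q7 -0.54
time: 16.6
tcp_pos: [0.5154, -0.0372, 0.091]
eef_rot: [-2.979, -0.991, 0.003]
contact_force: [0.6, -0.9, -5.5]
opening: 0.016
grasp_force: 108.9
psi 36.8 Mft -0.05 Maxis 0.07 | F radial(out) 0.0 tang(ccw) 1.1 z -5.5 | axis err mm [0. 5.] r 0.0990 z 0.0910 q7 -0.56
```

```bash

python3 -m creep '{"slide": [[0,0,-0.5],[0,0,-0.8],[0,0,-0.3],[0,0,0]],"spin":[0,0,0,0],"claw":[10,10,10,10]}' ; python3 jaw.py pics/top4.png|tail -2; python3 -c "
from h import *
plan([.5142,-.2904,.17],-82.57,n=8)"
```

```text
time: 17.0
tcp_pos: [0.5169, -0.0373, 0.1726]
eef_rot: [-2.98, -0.991, -0.004]
contact_force: [0.6, 0.5, -7.1]
opening: 0.0158
grasp_force: 109.0
pics/top4.png fence [172, 177, 178, 181, 182, 178, 124, 61, 56, 59, 60, 56, 58, 60, 58] jaw [63, 60, 65, 85, 96, 76, 72, 145, 186, 194, 195, 195, 195, 141, 104, 154, 173, 174, 174, 174, 174, 169, 150, 135, 127, 120]
   jaw L 272.17  jaw R 271.76
from [ 0.5158 -0.0372  0.1711] -53.19 dyaw -29.38 rows 8 spin/row 0.612
[-0.38, 0.5, 0.0], [-0.35, 0.53, 0.0], [-0.31, 0.55, 0.0], [-0.28, 0.57, 0.0], [-0.24, 0.58, 0.0], [-0.2, 0.6, 0.0], [-0.17, 0.61, 0.0], [-0.13, 0.62, 0.0],
```

```bash

python3 -m creep '{"slide": [[-0.38,0.5,0],[-0.35,0.53,0],[-0.31,0.55,0],[-0.28,0.57,0],[-0.24,0.58,0],[-0.2,0.6,0],[-0.17,0.61,0],[-0.13,0.62,0],[0,0,0],[0,0,0]],"spin":[0.61,0.61,0.61,0.61,0.61,0.61,0.61,0.61,0,0],"claw":[10,10,10,10,10,10,10,10,10,10]}' ; python3 -c "
from h import *
plan([.5142,-.2904,.06],-82.57,n=4)"
```

```text
time: 18.05
tcp_pos: [0.5129, -0.2908, 0.1687]
eef_rot: [-3.133, -0.202, 0.007]
contact_force: [-0.2, 0.2, -6.6]
opening: 0.0165
grasp_force: 109.0
from [ 0.5129 -0.2908  0.1687] -82.63 dyaw 0.06 rows 4 spin/row -0.002
[0.01, -0.0, 0.54], [0.01, -0.0, 0.54], [0.01, -0.0, 0.54], [0.01, -0.0, 0.54],
```

Aligned over the rest at the pick pose. I'll lower in stages.

```bash

python3 -m creep '{"slide": [[0.01,0,0.5],[0.01,0,0.6],[0,0,0.6],[0,0,0.4],[0,0,0.2],[0,0,0],[0,0,0]],"spin":[0,0,0,0,0,0,0],"claw":[10,10,10,10,10,10,10]}'
python3 -m creep '{"slide": [[0,0,0.1],[0,0,0.1],[0,0,0.1],[0,0,0.08],[0,0,0],[0,0,0]],"spin":[0,0,0,0,0,0],"claw":[10,10,10,10,10,10]}'
```

```text
time: 18.75
tcp_pos: [0.5161, -0.2907, 0.0565]
eef_rot: [3.135, 0.205, 0.001]
contact_force: [-0.6, -0.9, -5.1]
opening: 0.0161
grasp_force: 108.8
time: 19.35
tcp_pos: [0.5153, -0.291, 0.0368]
eef_rot: [-3.135, -0.203, 0.001]
contact_force: [-0.4, 0.4, -5.9]
opening: 0.0159
grasp_force: 109.1
```

```bash

python3 -m creep '{"slide": [[0,0,0.05],[0,0,0.05],[0,0,0.03],[0,0,0],[0,0,0]],"spin":[0,0,0,0,0],"claw":[10,10,10,10,10]}'; python3 mq.py
```

```text
time: 19.85
tcp_pos: [0.5153, -0.2912, 0.0311]
eef_rot: [-3.135, -0.203, -0.0]
contact_force: [-4.8, 1.1, 2.1]
opening: 0.0158
grasp_force: 110.4
psi 7.4 Mft -0.01 Maxis -1.60 | F radial(out) 0.1 tang(ccw) -5.0 z 2.1 | axis err mm [  19.8 -296.8] r 0.3213 z 0.0311 q7 -0.47
```

```bash

python3 -m creep '{"slide": [[0,0,0],[0,0,0],[0,0,0],[0,0,0],[0,0,0],[0,0,0]],"spin":[0,0,0,0,0,0],"claw":[24,32,45,55,55,55]}' 40
python3 -m creep '{"slide": [[0,0,-0.3],[0,0,-0.6],[0,0,-0.8],[0,0,-0.8],[0,0,-0.5],[0,0,0],[0,0,0]],"spin":[0,0,0,0,0,0,0],"claw":[60,60,60,60,60,60,60]}'
python3 - <<'E'
from h import *
import json
m=robot.camera_model("wrist");json.dump({k:np.array(v).tolist() for k,v in m.items()},open("m6.json","w"))
im=robot.capture("wrist");cv2.imwrite("pics/w6f.png",im)
cv2.imwrite("pics/w6.png",cv2.convertScaleAbs(cv2.resize(im[:,160:480],None,fx=1.5,fy=1.5,interpolation=cv2.INTER_CUBIC),alpha=1.5,beta=15))
E
```

```text
time: 20.45
tcp_pos: [0.5157, -0.2911, 0.0307]
eef_rot: [3.135, 0.204, 0.0]
contact_force: [-0.1, -0.9, -0.3]
opening: 0.055
grasp_force: 0.0
time: 21.15
tcp_pos: [0.5158, -0.2909, 0.1816]
eef_rot: [3.135, 0.204, 0.003]
contact_force: [0.1, -0.0, -0.9]
opening: 0.0601
grasp_force: 0.0
```

View pics/w6.png

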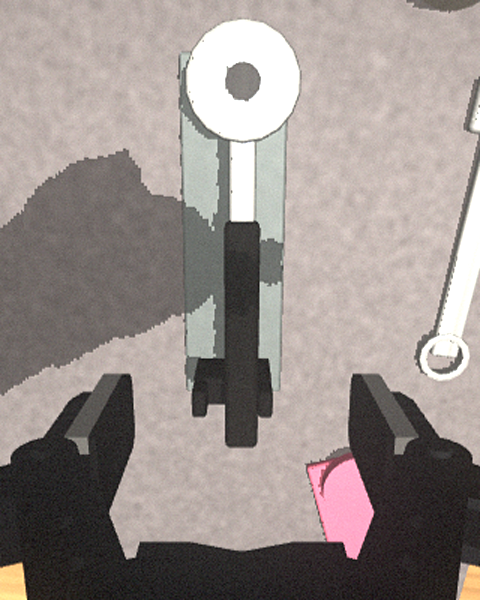

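The wrench lies back on the rest. The head is at (243,80) and the handle is between the fork cheeks at (235,390). I'll do a final numeric check of the wrench position and the jaw.

```bash
python3 - <<'E'
from h import *
import json
for n,u in(("m3",(247.5,77)),("m6",(243,80))):
    m=json.load(open(n+".json"));print(n,ray(m,(160+u[0]/1.5,u[1]/1.5),.059)[0])
s=robot.state();print(s["time"],s["contact_force"],s["grasp_force"])
E
python3 jaw.py pics/top5.png|tail -2
```

```text
m3 [ 0.61381111 -0.27594492  0.059     ]
m6 [ 0.61462823 -0.28020788  0.059     ]
21.2 [ 0.21398978 -1.0277778  -0.50126926] 0.0
pics/top5.png fence [176, 181, 182, 185, 186, 182, 128, 64, 59, 62, 62, 59, 61, 63, 61] jaw [67, 65, 69, 89, 100, 79, 76, 149, 191, 200, 200, 200, 199, 146, 108, 159, 178, 178, 179, 179, 180, 181, 181, 181, 182, 182]
   jaw L 272.16  jaw R 271.78
```

```bash
python3 -c "
from station import robot
print(robot.sign_off())"
```

```text
the job is handed in; nothing more can be done
None
```

I handed the job in at about 21 s: the housing is clamped against the fence at roughly 26 N, judged from the wrench's stiffness, and the wrench is back on its rest about 4 mm from where it lay; no verdict came back.

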